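# Fit the egg plate on the candling lamp's two pins and lock it

### The job

Fit the loose metal egg plate onto the egg-candling lamp: feel for the two upright pins, let both holes of the plate drop over them together and seat the plate flat on the lamp's top, gently, as the pins are slender. When it lies fully home, let go of it and turn the small steel hold-down square across the end of the plate to lock it. Leave the carton of eggs and the clear cup where they are.

Things in the scene. Friction and masses are not known exactly. Their poses are not given: they have to be found in the camera images.
- egg_plate: The loose egg plate: aluminium, 100 x 200 x 6 mm (x, y, z), 0.24 to 0.38 kg, lying flat on the counter. Two egg openings 37 mm across lie 38 mm either side of its middle, and two 11 mm pin holes 75 mm either side of it, all on its long middle line (y). Origin: middle of its underside; z up. A half turn leaves it the same.
- egg_plate_grip (a point): Point in the plate's wooden grip tab, which stands upright on the plate's middle: 44 mm along x, 12 mm thick along y, 50 mm high above the plate. The point is on the plate's middle, 41 mm above its underside and 15 mm below the tab's top; axes as the plate's.
- lampbox: The candling lamp: a fixed flat box 170 x 300 mm (x, y), its flat top 50 mm above the counter. Origin: centre of its underside; y along its length, z up. The fitted plate lies flat on its top with its long side along y, either way round, the pins through its holes. Pressing the plate on the lamp or its pins with more than 40 N does damage.
- lampbox_top (a point): Middle of the lamp's top. Two steel pins, 8 mm thick, 20 mm high (the upper 4 mm taper to 6 mm) stand in slots at y = -75 and +75 mm. They share a carriage that was shifted along x and clamped: both have the same x, anywhere from -20 to +20 mm, NOT given by this pose; find it by feel or sight. It does not shift under light forces.
- hold_down (a joint): Steel bar, 14 mm wide, 6 mm thick, on an upright pivot at x = 0, y = +128 mm of the lamp; reaches 43 mm; underside 58.5 mm above the counter, 2.5 mm over a seated plate. 0 rad: points along the lamp's +x, clear of the plate; growing = clockwise from above; 1.57: along -y, square across the plate's end. Stops at -0.5 and 1.62. Friction 0.06 N m keeps it where left.
- hold_down_knob (a point): Centre of the upright round black knob on the hold-down bar, 12 mm in diameter, 34 mm high (64.5 to 98.5 mm above the counter), 32 mm from the pivot; this point is 82.5 mm above the counter. Its axes turn with the bar: x points from the pivot along the bar.
- egg_carton_center (a point): Bystander: open pulp carton with six eggs, 105 x 155 x 65 mm; point at its centre, 30 mm above its underside.
- beaker_center (a point): Bystander: empty clear plastic cup, 72 mm across, 95 mm high; point on its axis 45 mm above its underside.

How it is judged:
By the outcome, as a careful person would: the job done as asked, in the order asked, and still so for the second after the job is handed in, with the robot touching nothing.
It also fails if it takes over 72 s, if anything falls off the work surface, if the arm or the gripper's body presses on something with over 40 N, if the wrist force passes 120 N, or if a joint passes its speed limit or range.

### The arm

A 6-joint arm with a two-finger parallel gripper is mounted at the origin on the work surface. World frame = base frame: x ahead of the robot, y to its left, z up, the work surface at z = 0. Lengths are in mm, angles in rad, forces in N, time in s.
With the tool pointing down it reaches from about 275 to 825 mm from the base axis. Payload 5.2 kg.
Tool frame: the origin (TCP) lies where the fingers leave the gripper's body, on its centre line; the fingertips stand 84 mm ahead of it and the grasp point (between the pads) lies 65 mm ahead of it; z points along the fingers, y is the direction in which the jaws open and shut (so a half turn about z gives the same grasp; the last joint's range is limited). The gripper opens to 93 mm and grips with 3 to 60 N. Pads are 15 mm wide; open, the fingers measure 128 mm over their backs; the gripper's body (75 mm by 188 mm) begins 65 mm behind the grasp point.
Start: joints at [0.908, 0.259, 1.535, -0, 1.348, -0.203], TCP at [244.053, 492.893, 302.753] pointing down, gripper open.
Joint ranges: [-3.14, 3.14], [-0.91, 2.08], [0.19, 2.58], [-1.22, 4.36], [0.22, 2.71], [-3.12, 3.12]. Speed limits (rad/s): [2.57, 2.57, 3.14, 3.14, 3.14, 3.14].

### API

Orientations are given as a rotation vector (axis times angle).
In Python, from plant import readout, viewer, workorder gives the robot as it stands.
- The arm moves only by the tool carry_out, never from a script. Its argument "increments" is a list of rows, each a list of 7 numbers: the shift along the world's x, y, z in mm, then the turn, a rotation vector about the world's x, y, z in rad, then the opening in per cent of the stroke, from 0 (shut) to 100 (fully open). In form: [[dx, dy, dz, ax, ay, az, claw], ...]. A call has exactly 5 rows; each row shifts and turns the commanded pose from where the row before left it; what a row does not reach is not made up. A row lasts 1/8 s, in which the tool goes at most 62.5 mm and 10.7 degrees, less where a joint would pass 70% of its speed; a pose out of reach is approached as far as the arm can. A call with a gripper value outside its range is refused whole. The fingers move at their own pace and stop on an object; "newtons" is the grip in N (left out, the last holds). Time passes only in rows, so rows that do not move let the fingers close, or fill a call up. It gives the time, the measured TCP pose, the force and the opening at its end, in the units of the state.
- readout.sense(): the state, without advancing time (a new reading comes with each control period).
- viewer.snapshot(name): name is "scene" or "top" or "wrist"; returns (picture, depth): 420x560x3 uint8, red, green, blue; 420x560 float32, mm along the optical axis (not along the pixel's ray), 0 where there is no reading.
- viewer.camera_params(name): a dict with "fx", "fy", "cx", "cy" (pixels), "origin" and "attitude" of the camera in the world. Camera axes: x right, y down, z forward; pixel columns grow to the right and rows downward; lengths in mm; the calibration is good to about 2 mm. The wrist camera is an equidistant fisheye: a pixel r from the principal point sees the ray r / f radians off the axis. A picture is of the moment at which its call begins: read the wrist's pose just before it. camera_params takes no time and is no camera call; for the wrist camera it gives the pose at the moment of the call.
- workorder.close_job(): hands the job in, once; it reports no verdict.
The state is a dict: "time": time; "joints": joint angles; "joint_vel": joint speeds; "tau": joint torques, N m; "position": TCP position; "ee_rot": TCP orientation; "wrist_force": force on the tool from outside, world axes, zero at the start; "ft_torque": the same for the moment, N m; "grip_width": finger opening in mm.
Only numpy, scipy, OpenCV 4.12 (cv2) and the standard library are available. Lean on these libraries where they do the work, as an engineer would, in place of code of your own. Each camera call takes 0.05 s, during which the arm holds its last target.

## Working session

There is one attempt and no reset: what is moved stays moved. The work goes in short steps, Python scripts to look and compute and a tool call to move; the robot and the scene stay as the last step left them, time stands still between calls to the robot, and variables do not carry over. Pictures are saved under pics/ and viewed, and the job is handed in when it is done.

Besides the shell and the picture viewer there is one more tool, called by a JSON object that holds its "fn" and its "kwargs". carry_out: Moves the arm, as the interface text tells. Its arguments: {"type":"object","properties":{"increments":{"type":"array","items":{"type":"array","items":{"type":"number"}}},"newtons":{"type":"number"}},"required":["increments"]}

```bash
ls; mkdir -p pics; cat > h.py <<'E'
import numpy as np, cv2
from plant import readout, viewer, workorder
def snap(n,f):
    p,d=viewer.snapshot(n); cv2.imwrite('pics/'+f+'.png',p[:,:,::-1]); np.save('pics/'+f+'.npy',d); return p,d
E
python3 - <<'E'
from h import *
s=readout.sense(); print(s)
for n in('scene','top'):
    print(n,viewer.camera_params(n)); p,d=snap(n,n+'0')
E
```

```text
pics
{'time': 0.0, 'joints': array([ 9.08204833e-01,  2.59332469e-01,  1.53604189e+00, -1.30785884e-05,
        1.34800036e+00, -2.02795157e-01]), 'joint_vel': array([ 0.00203378, -0.00012393, -0.00080407,  0.00297087,  0.00012393,
       -0.00054541]), 'tau': array([-1.10722191e-03, -4.37294376e+01, -2.84003752e+01,  7.20088882e-02,
        4.13618563e-02, -2.26538436e-04]), 'position': array([243.81058047, 492.58048887, 301.93977273]), 'ee_rot': array([-7.15728704e-01, -3.05821982e+00,  2.54908569e-03]), 'wrist_force': array([1.35862213, 0.77635547, 0.58290672]), 'ft_torque': array([-0.02885909,  0.02014405, -0.06802593]), 'grip_width': 93.49272503480375}
scene {'fx': 414.08874764390754, 'fy': 414.08874764390754, 'cx': 280.32929449485266, 'cy': 203.4755366267255, 'origin': array([1022.15281741,  543.98550371,  979.66637062]), 'attitude': array([-0.9766885 , -2.55490949,  0.92963311])}
top {'fx': 387.7985797976866, 'fy': 387.7985797976866, 'cx': 274.82692138855435, 'cy': 211.57633034966688, 'origin': array([ 379.32286487,  -18.32700228, 1142.76228918]), 'attitude': array([-2.16521025,  2.1271454 , -0.1429249 ])}
```

View pics/scene0.png

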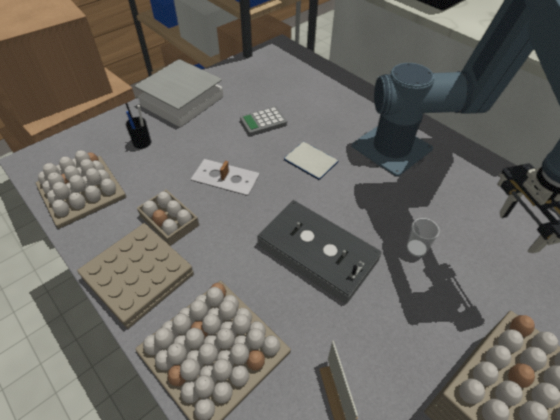

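View pics/top0.png

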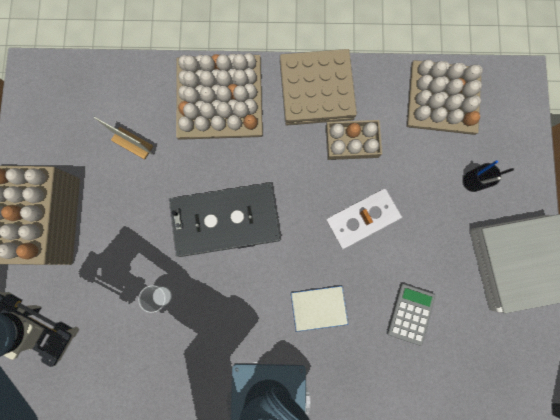

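```bash
python3 - <<'E'
from h import *
im=cv2.imread('pics/top0.png')
a=cv2.resize(im[170:270,155:295],None,fx=5.5,fy=5.5,interpolation=cv2.INTER_CUBIC)
b=cv2.resize(im[180:255,315:415],None,fx=7,fy=7,interpolation=cv2.INTER_CUBIC)
cv2.imwrite('pics/ca.png',a);cv2.imwrite('pics/cb.png',b)
E
```

```text
(no output)
```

View pics/ca.png

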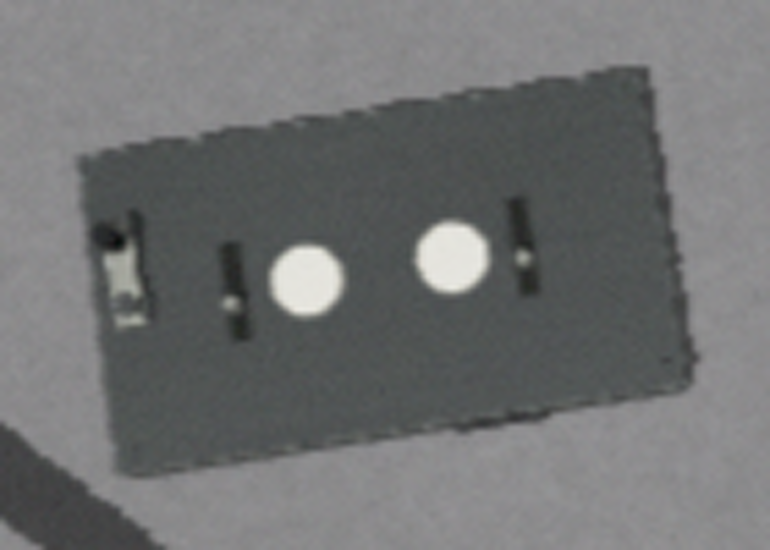

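View pics/cb.png

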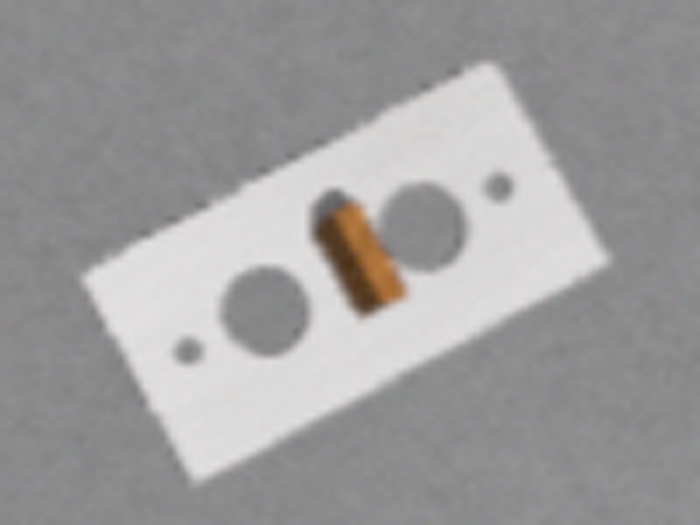

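```bash
cat >> h.py <<'E'
from scipy.spatial.transform import Rotation as R
def px2w(cam,uv,z):
    c=viewer.camera_params(cam) if isinstance(cam,str) else cam
    M=R.from_rotvec(c['attitude']).as_matrix()
    r=M@np.array([(uv[0]-c['cx'])/c['fx'],(uv[1]-c['cy'])/c['fy'],1])
    o=np.array(c['origin']); return o+r*(z-o[2])/r[2]
def cr(p,f,off): return [(p[0]+.5)/f-.5+off[0],(p[1]+.5)/f-.5+off[1]]
E
python3 - <<'E'
from h import *
for n,p,z in [('pinL',(232,301),68),('pinR',(524,257),68),('L1',(306,280),50),('L2',(452,258),50),('c1',(82,160),50),('c2',(648,68),50),('c3',(692,388),50),('c4',(120,476),50),('knob',(107,236),98),('piv',(126,303),64)]:
    print(n,px2w('top',cr(p,5.5,(155,170)),z).round(1))
H=[]
for p in [(188,351),(499,187)]:
    H.append(px2w('top',cr(p,7,(315,180)),4)); print('hole',H[-1].round(1))
print((H[0]+H[1])/2)
for p in [(82,278),(494,62),(610,260),(195,485)]: print('pc',px2w('top',cr(p,7,(315,180)),6).round(1))
print('tabtop',px2w('top',cr((372,255),7,(315,180)),56))
s=readout.sense(); print(R.from_rotvec(s['ee_rot']).as_matrix().round(3))
print(viewer.camera_params('wrist'))
E
```

```text
pinL [490.3 206.9  68. ]
pinR [515.4  59.4  68. ]
L1 [503.7 172.9  50. ]
L2 [516.5  97.9  50. ]
c1 [564.5 292.2  50. ]
c2 [618.4  -1.5  50. ]
c3 [451.6 -27.2  50. ]
c4 [401.5 263.6  50. ]
knob [518.4 264.   98. ]
piv [488.7 261.6  64. ]
hole [ 488.4 -206.6    4. ]
hole [ 560.5 -338.7    4. ]
[ 524.47014796 -272.65450612    4.        ]
pc [ 518.3 -161.8    6. ]
pc [ 614.  -337.2    6. ]
pc [ 529.9 -384.1    6. ]
pc [ 432.2 -208.9    6. ]
tabtop [ 523.59549109 -272.34516236   56.        ]
[[-0.896  0.444 -0.001]
 [ 0.444  0.896 -0.001]
 [ 0.    -0.002 -1.   ]]
{'fx': 325.19226210127806, 'fy': 325.19226210127806, 'cx': 282.34306421424935, 'cy': 206.05251132314044, 'origin': array([169.57593893, 530.28887401, 383.66882818]), 'attitude': array([2.44521008, 1.51818364, 0.22697862])}
```

{"fn": "carry_out", "kwargs": {"increments": [[18.7, -51, 0, 0, 0, 0.064, 100], [18.7, -51, 0, 0, 0, 0.064, 100], [18.7, -51, 0, 0, 0, 0.064, 100], [18.7, -51, 0, 0, 0, 0.064, 100], [18.7, -51, 0, 0, 0, 0.064, 100]]}}

```text
time: 0.72
position: [337.6, 236.3, 302.6]
ee_rot: [-0.215, -3.134, 0.0]
wrist_force: [1.1, 0.1, -0.1]
grip_width: 93.0
```

{"fn": "carry_out", "kwargs": {"increments": [[18.7, -51, 0, 0, 0, 0.064, 100], [18.7, -51, 0, 0, 0, 0.064, 100], [18.7, -51, 0, 0, 0, 0.064, 100], [18.7, -51, 0, 0, 0, 0.064, 100], [18.7, -51, 0, 0, 0, 0.064, 100]]}}

```text
time: 1.35
position: [431.2, -18.8, 302.6]
ee_rot: [0.285, -3.129, -0.0]
wrist_force: [0.9, 0.4, -0.8]
grip_width: 92.9
```

{"fn": "carry_out", "kwargs": {"increments": [[18.7, -51, -20, 0, 0, 0.064, 100], [18.7, -51, -20, 0, 0, 0.064, 100], [18.7, -51, -20, 0, 0, 0.064, 100], [18.7, -51, 0, 0, 0, 0.064, 100], [18.7, -51, 0, 0, 0, 0.064, 100]]}}

```text
time: 1.98
position: [524.6, -273.7, 241.8]
ee_rot: [0.78, -3.042, -0.002]
wrist_force: [0.5, -0.1, -0.4]
grip_width: 92.9
```

```bash
python3 - <<'E'
from h import *
s=readout.sense(); print(s['time'],s['position'],R.from_rotvec(s['ee_rot']).as_matrix().round(3),s['joints'].round(2),s['wrist_force'])
print(viewer.camera_params('wrist'))
snap('wrist','w1')
E
```

```text
1.975 [ 524.64455586 -273.71422995  241.78092636] [[-0.877 -0.481 -0.001]
 [-0.481  0.877  0.001]
 [ 0.001  0.002 -1.   ]] [-0.67  0.38  1.52  0.    1.25 -2.74] [ 0.53687117 -0.12221621 -0.38421713]
{'fx': 325.19226210127806, 'fy': 325.19226210127806, 'cx': 282.34306421424935, 'cy': 206.05251132314044, 'origin': array([ 452.0132605 , -312.35332213,  323.47300634]), 'attitude': array([1.51089473, 2.55239748, 0.3852249 ])}
```

View pics/w1.png

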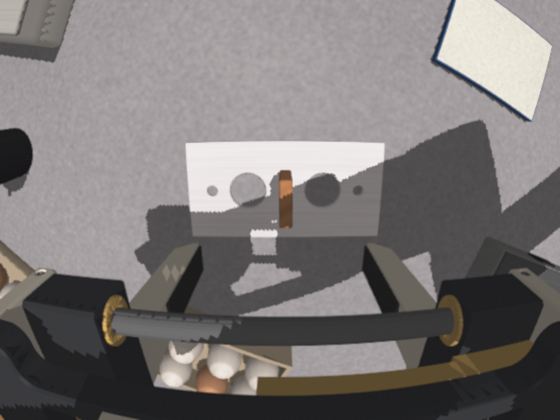

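```bash
cat >> h.py <<'E'
def wpx(c,uv,z):
    M=R.from_rotvec(c['attitude']).as_matrix()
    a=np.array([uv[0]-c['cx'],uv[1]-c['cy']])/c['fx']; t=np.linalg.norm(a)
    r=M@np.append(np.sin(t)/max(t,1e-9)*a,np.cos(t))
    o=np.array(c['origin']); return o+r*(z-o[2])/r[2]
E
python3 - <<'E'
from h import *
c=viewer.camera_params('wrist')
im=cv2.imread('pics/w1.png');cv2.imwrite('pics/cw.png',cv2.resize(im[135:245,175:395],None,fx=3.6,fy=3.6,interpolation=cv2.INTER_CUBIC))
h=[wpx(c,p,4) for p in [(212,191),(358,190)]];print(h,(h[0]+h[1])/2)
print([wpx(c,p,56) for p in [(285.5,172)]])
E
```

```text
[array([ 561.4372312 , -343.98311249,    4.        ]), array([ 487.86197061, -212.66586411,    4.        ])] [ 524.64960091 -278.3244883     4.        ]
[array([ 499.09845857, -292.13386681,   56.        ])]
```

View pics/cw.png

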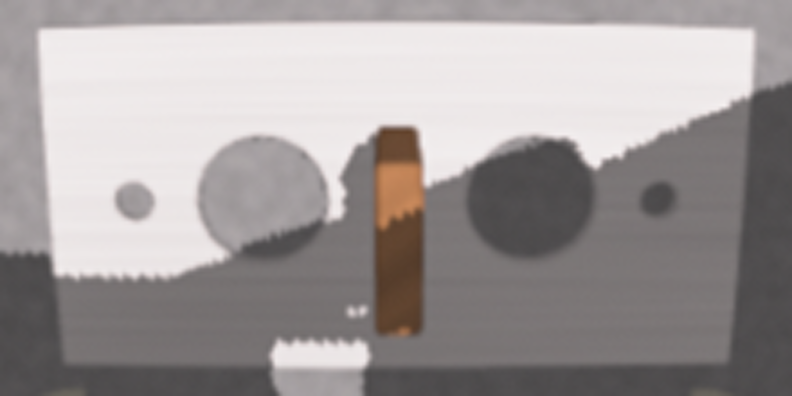

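```bash
python3 - <<'E'
from h import *
c=viewer.camera_params('wrist')
for p,z in [((134,201),6),((657,199),6),((399,161),56),((399,333),56),((40,29),6),((754,29),6),((730,367),6),((64,367),6)]: print(wpx(c,cr(p,3.6,(175,135)),z).round(1))
M=R.from_rotvec(c['attitude']).as_matrix();print(M.round(3))
E
```

```text
[ 560.3 -344.2    6. ]
[ 488.  -214.2    6. ]
[ 504.6 -289.1   56. ]
[ 542.2 -268.4   56. ]
[ 528.6 -390.1    6. ]
[ 432.3 -215.4    6. ]
[ 520.7 -165.8    6. ]
[ 617.6 -341.7    6. ]
[[-0.481  0.837  0.26 ]
 [ 0.877  0.461  0.137]
 [-0.005  0.294 -0.956]]
```

```bash
python3 - <<'E'
from h import *
im=cv2.imread('pics/scene0.png')
cv2.imwrite('pics/cs.png',cv2.resize(im[150:205,180:270],None,fx=8,fy=8,interpolation=cv2.INTER_CUBIC))
cv2.imwrite('pics/cs2.png',cv2.resize(im[195:305,250:390],None,fx=5.5,fy=5.5,interpolation=cv2.INTER_CUBIC))
E
```

```text
(no output)
```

View pics/cs.png

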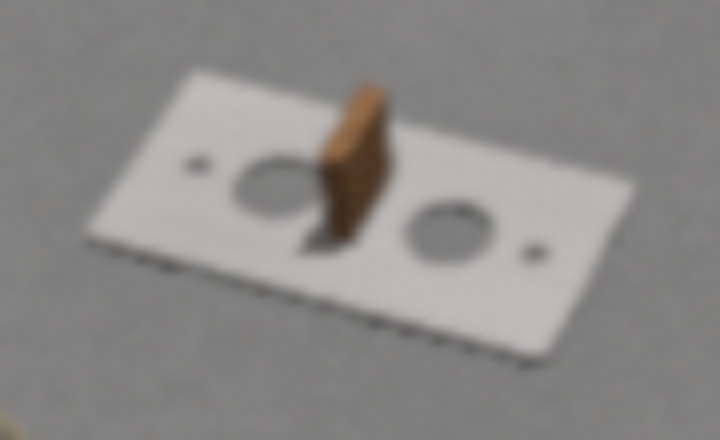

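View pics/cs2.png

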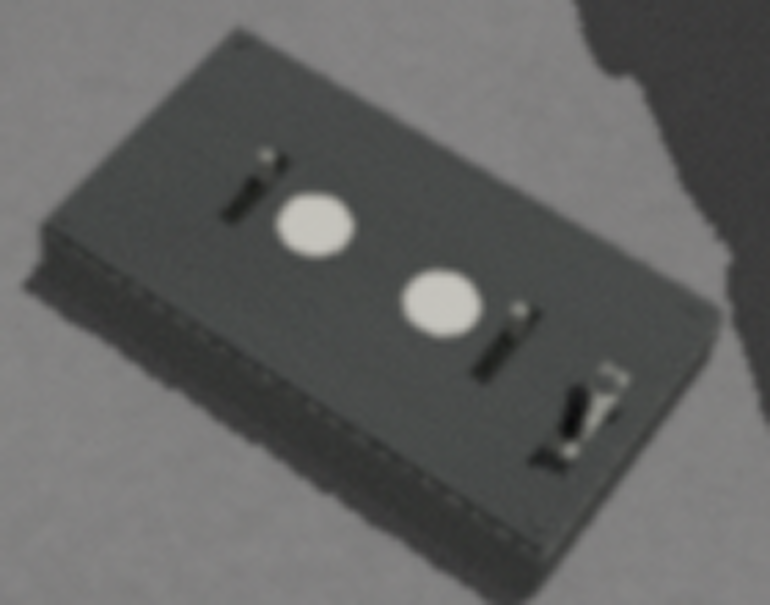

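```bash
python3 - <<'E'
from h import *
for p in [(197,165),(535,252)]: print('hole',px2w('scene',cr(p,8,(180,150)),5).round(1))
for n,p,z in [('pinR',(267,154),69),('pinL',(520,310),69),('L2',(315,225),50),('L1',(442,303),50),('piv',(608,378),64),('knobtop',(576,397),90)]: print(n,px2w('scene',cr(p,5.5,(250,195)),z).round(1))
E
```

```text
hole [ 558.7 -336.     5. ]
hole [ 485.6 -205.3    5. ]
pinR [513.1  61.6  69. ]
pinL [487.5 210.   69. ]
L2 [515.4 100.1  50. ]
L1 [501.8 174.9  50. ]
piv [482.  261.5  64. ]
knobtop [515.9 266.5  90. ]
```

{"fn": "carry_out", "kwargs": {"increments": [[-1, 0, -30, 0, 0, 0, 100], [0, 0, -30, 0, 0, 0, 100], [0, 0, -30, 0, 0, 0, 100], [0, 0, -30, 0, 0, 0, 60], [0, 0, -16.5, 0, 0, 0, 50]]}}

```text
time: 2.65
position: [522.7, -271.3, 104.3]
ee_rot: [0.777, -3.042, -0.004]
wrist_force: [-0.5, -0.2, 0.0]
grip_width: 77.4
```

```bash
python3 - <<'E'
from h import *
snap('wrist','w2');s=readout.sense();print(s['position'],s['grip_width'],s['wrist_force'])
E
```

```text
[ 522.1901344  -270.95161271  102.88343749] 73.74153551697925 [-0.15784059  0.75673902 -1.04133117]
```

View pics/w2.png

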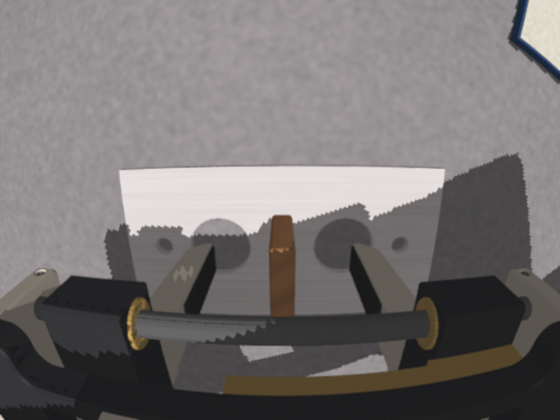

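{"fn": "carry_out", "kwargs": {"increments": [[0, 0, 0, 0, 0, 0, 20], [0, 0, 0, 0, 0, 0, 5], [0, 0, 0, 0, 0, 0, 0], [0, 0, 0, 0, 0, 0, 0], [0, 0, 0, 0, 0, 0, 0]], "newtons": 30}}

```text
time: 3.32
position: [523.6, -272.2, 106.6]
ee_rot: [-0.777, 3.044, -0.001]
wrist_force: [-0.9, 0.4, -0.2]
grip_width: 23.5
```

{"fn": "carry_out", "kwargs": {"increments": [[0, 0, 0, 0, 0, 0, 0], [0, 0, 0, 0, 0, 0, 0], [0, 0, 0, 0, 0, 0, 0], [0, 0, 0, 0, 0, 0, 0], [0, 0, 0, 0, 0, 0, 0]]}}

```text
time: 3.95
position: [523.4, -271.9, 106.3]
ee_rot: [0.778, -3.044, -0.001]
wrist_force: [-1.3, 2.7, 2.9]
grip_width: 11.8
```

{"fn": "carry_out", "kwargs": {"increments": [[0, 0, 10, 0, 0, 0, 0], [0, 0, 20, 0, 0, 0, 0], [0, 0, 30, 0, 0, 0, 0], [0, 0, 30, 0, 0, 0, 0], [0, 0, 10, 0, 0, 0, 0]]}}

```text
time: 4.58
position: [524.3, -272.8, 208.3]
ee_rot: [-0.777, 3.042, -0.005]
wrist_force: [-1.3, -0.4, -3.6]
grip_width: 12.0
```

```bash
python3 - <<'E'
from h import *
s=readout.sense();c=viewer.camera_params('wrist');snap('wrist','w3');print(s['position'],s['ee_rot'],s['grip_width'],s['wrist_force'],s['ft_torque'])
im=cv2.imread('pics/w3.png');cv2.imwrite('pics/w3b.png',cv2.resize(im[130:330,80:490],None,fx=1.9,fy=1.9,interpolation=cv2.INTER_CUBIC))
E
```

```text
[ 524.27406205 -272.81015853  208.26957542] [-0.77687809  3.04178431 -0.00479289] 12.020619122277221 [-1.32082004 -0.3755097  -3.63159012] [0.0238426  0.04087729 0.01246346]
```

View pics/w3b.png

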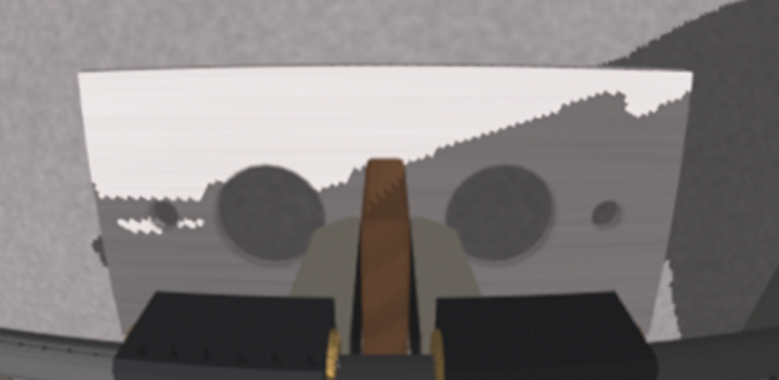

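```bash
python3 - <<'E'
from h import *
c=viewer.camera_params('wrist');s=readout.sense()
P=s['position'];M=R.from_rotvec(s['ee_rot']).as_matrix()
print(P, M.round(3))
for p in [(164,214),(606,213)]:
    w=wpx(c,cr(p,1.9,(80,130)),P[2]-101); print(w, M.T@(w-P))
Mc=M.T@R.from_rotvec(c['attitude']).as_matrix(); print(M.T@(c['origin']-P), R.from_matrix(Mc).as_rotvec())
E
```

```text
[ 524.26818834 -272.73410148  208.52798161] [[-0.877 -0.48   0.003]
 [-0.48   0.877 -0.002]
 [-0.001 -0.003 -1.   ]]
[ 558.42993813 -338.10804854  107.52798161] [  1.51386236 -73.39626456 101.25450445]
[ 486.5022893  -207.7925853   107.52798161] [  2.13083173  75.44948068 100.73479575]
[ 82.33674508   1.18030134 -81.63449737] [-0.23469717 -0.23513358  1.5579411 ]
```

{"fn": "carry_out", "kwargs": {"increments": [[4, 25, 5, 0, 0, -0.02, 0], [8, 50, 5, 0, 0, -0.04, 0], [8, 50, 0, 0, 0, -0.04, 0], [8, 50, 0, 0, 0, -0.04, 0], [8, 50, 0, 0, 0, -0.04, 0]]}}

```text
time: 5.25
position: [559.1, -45.5, 214.9]
ee_rot: [0.498, -3.1, -0.001]
wrist_force: [0.6, 0.3, -2.8]
grip_width: 11.6
```

{"fn": "carry_out", "kwargs": {"increments": [[8, 50, 0, 0, 0, -0.04, 0], [8, 50, 0, 0, 0, -0.04, 0], [8, 50, 0, 0, 0, -0.04, 0], [5, 31, 0, 0, 0, -0.02, 0], [2, 15, 0, 0, 0, -0.01, 0]]}}

```text
time: 5.88
position: [589.9, 150.6, 214.7]
ee_rot: [0.27, -3.128, -0.0]
wrist_force: [0.1, 0.4, -2.6]
grip_width: 11.9
```

{"fn": "carry_out", "kwargs": {"increments": [[0, 0, 0, 0, 0, 0, 0], [0, 0, 0, 0, 0, 0, 0], [0, 0, 0, 0, 0, 0, 0], [0, 0, 0, 0, 0, 0, 0], [0, 0, 0, 0, 0, 0, 0]]}}

```text
time: 6.5
position: [590.6, 148.4, 216.4]
ee_rot: [-0.266, 3.13, -0.0]
wrist_force: [0.4, -0.2, -3.5]
grip_width: 11.5
```

```bash
cat >> h.py <<'E'
import pickle
def wsnap(f):
    s=readout.sense();c=viewer.camera_params('wrist');p,d=snap('wrist',f)
    pickle.dump((s,c),open('pics/'+f+'.pkl','wb'))
    print(s['time'],s['position'].round(2),s['ee_rot'].round(4),s['grip_width'].round(1),s['wrist_force'].round(2),s['ft_torque'].round(3),s['joints'].round(2))
    return s,c,p,d
E
python3 - <<'E'
from h import *
s,c,p,d=wsnap('w4')
im=cv2.imread('pics/w4.png');cv2.imwrite('pics/w4b.png',cv2.resize(im,None,fx=1.42,fy=1.42,interpolation=cv2.INTER_CUBIC))
E
```

```text
Traceback (most recent call last):
  File "h.py", line 21, in wsnap
    print(s['time'],s['position'].round(2),s['ee_rot'].round(4),s['grip_width'].round(1),s['wrist_force'].round(2),s['ft_torque'].round(3),s['joints'].round(2))
                                                                ^^^^^^^^^^^^^^^^^^^^^
AttributeError: 'float' object has no attribute 'round'
```

```bash
sed -i "s/s\['grip_width'\].round(1)/round(s['grip_width'],1)/" h.py
python3 - <<'E'
from h import *
print(readout.sense()['position'],readout.sense()['ee_rot'])
im=cv2.imread('pics/w4.png');cv2.imwrite('pics/w4b.png',cv2.resize(im,None,fx=1.42,fy=1.42,interpolation=cv2.INTER_CUBIC))
E
```

```text
[590.61421213 148.53427156 216.37771687] [-2.66174848e-01  3.13008986e+00 -2.36116265e-05]
```

View pics/w4b.png

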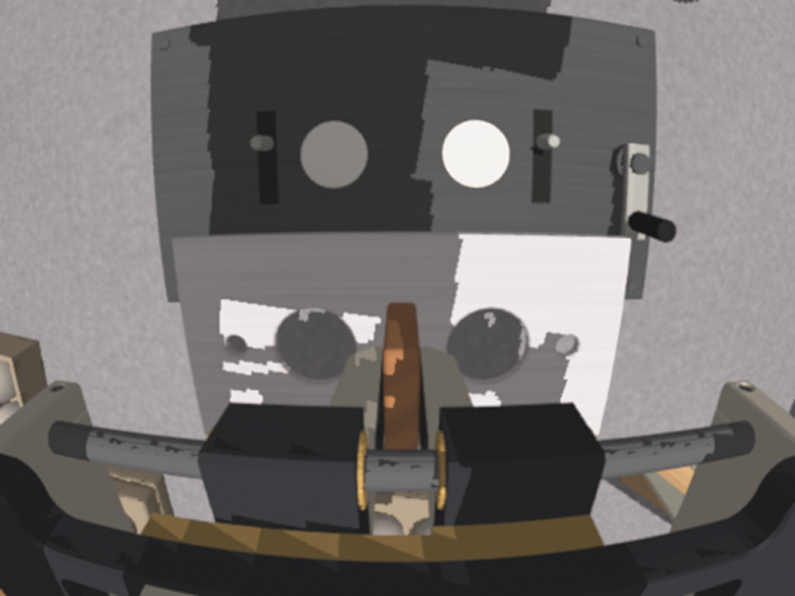

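Both pins (~(262,142), (549,141)) and both plate holes (~(236,344), (567,344)) are visible in one picture; enlarging them.

```bash
python3 - <<'E'
from h import *
im=cv2.imread('pics/w4.png')
def g(x,y,k=14,f=13): return cv2.resize(im[y-k:y+k,x-k:x+k],None,fx=f,fy=f,interpolation=cv2.INTER_CUBIC)
o=[(184,100),(386,100),(166,242),(399,242)]
G=[g(*q,f=10) for q in o]
cv2.imwrite('pics/w4c.png',np.vstack([np.hstack(G[:2]),np.hstack(G[2:])]))
E
```

```text
(no output)
```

View pics/w4c.png

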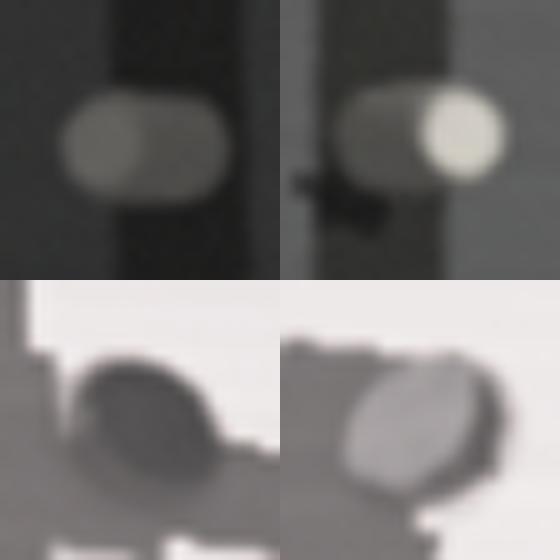

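```bash
cat > m.py <<'E'
from h import *
s=readout.sense();c=viewer.camera_params('wrist')
P=s['position'];M=R.from_rotvec(s['ee_rot']).as_matrix()
o=[(184,100),(386,100),(166,242),(399,242)]
q=[(103,147),(182,135),(144,142),(145,147)]
z=[70,70,P[2]-100.25,P[2]-100.25]
W=[]
for a,b,zz in zip(o,q,z):
    w=wpx(c,cr(b,10,(a[0]-14,a[1]-14)),zz); W.append(w); print(w.round(1),(M.T@(w-P)).round(2))
def ang(a,b): d=a-b; return np.arctan2(-d[0],d[1])
print('pins mid',(W[0]+W[1])/2,ang(W[1],W[0]),np.linalg.norm(W[1]-W[0]))
print('hole mid',(W[2]+W[3])/2,ang(W[3],W[2]),np.linalg.norm(W[3]-W[2]))
print('delta',((W[0]+W[1])/2-(W[2]+W[3])/2), P,M.round(3))
E
python3 m.py
```

```text
[512.9  62.3  70. ] [ 91.15 -71.85 146.36]
[486.6 209.6  70. ] [ 92.29  77.73 146.36]
[600.2  76.1 116.1] [  2.79 -73.04 100.25]
[575.5 222.5 116.1] [  2.46  75.49 100.25]
pins mid [499.74634008 135.94493925  70.        ] 0.1772881000227953 149.59044769785115
hole mid [587.84421128 149.29791112 116.12771687] 0.16742429566714853 148.52753893168787
delta [-88.0978712  -13.35297187 -46.12771687] [590.61421213 148.53427156 216.37771687] [[-0.986 -0.169  0.   ]
 [-0.169  0.986  0.   ]
 [-0.    -0.    -1.   ]]
```

{"fn": "carry_out", "kwargs": {"increments": [[-15, -2.3, 0, 0, 0, 0.001, 0], [-29, -4.4, 0, 0, 0, 0.001, 0], [-29, -4.4, 0, 0, 0, 0.001, 0], [-12, -1.8, 0, 0, 0, 0.001, 0], [-3.1, -0.5, 0, 0, 0, 0, 0]]}}

```text
time: 7.18
position: [502.5, 135.5, 216.7]
ee_rot: [-0.273, 3.129, -0.0]
wrist_force: [-0.2, 0.5, -3.8]
grip_width: 11.7
```

{"fn": "carry_out", "kwargs": {"increments": [[0, 0, -10, 0, 0, 0, 0], [0, 0, -14, 0, 0, 0, 0], [0, 0, -8, 0, 0, 0, 0], [0, 0, -1.5, 0, 0, 0, 0], [0, 0, 0, 0, 0, 0, 0]]}}

```text
time: 7.8
position: [502.6, 135.5, 182.5]
ee_rot: [0.273, -3.129, -0.0]
wrist_force: [0.8, -0.8, -3.5]
grip_width: 11.7
```

{"fn": "carry_out", "kwargs": {"increments": [[0, 0, 0, 0, 0, 0, 0], [0, 0, 0, 0, 0, 0, 0], [0, 0, 0, 0, 0, 0, 0], [0, 0, 0, 0, 0, 0, 0], [0, 0, 0, 0, 0, 0, 0]]}}

```text
time: 8.43
position: [502.5, 135.5, 182.8]
ee_rot: [-0.273, 3.13, -0.0]
wrist_force: [-0.0, -0.6, -3.1]
grip_width: 12.2
```

```bash
python3 - <<'E'
from h import *
s,c,p,d=wsnap('w5')
im=cv2.imread('pics/w5.png')
cv2.imwrite('pics/w5c.png',np.hstack([cv2.resize(im[220:270,145:195],None,fx=8,fy=8,interpolation=cv2.INTER_CUBIC),cv2.resize(im[220:270,375:425],None,fx=8,fy=8,interpolation=cv2.INTER_CUBIC)]))
snap('scene','s5');im=cv2.imread('pics/s5.png')
cv2.imwrite('pics/s5c.png',cv2.resize(im[175:305,230:390],None,fx=5,fy=4.6,interpolation=cv2.INTER_CUBIC))
E
```

```text
8.425 [502.45 135.49 182.8 ] [-0.2732  3.1296 -0.    ] 12.2 [-0.01 -0.6  -3.09] [ 0.053  0.046 -0.021] [ 0.05  0.32  1.77 -0.    1.05 -1.7 ]
```

View pics/w5c.png

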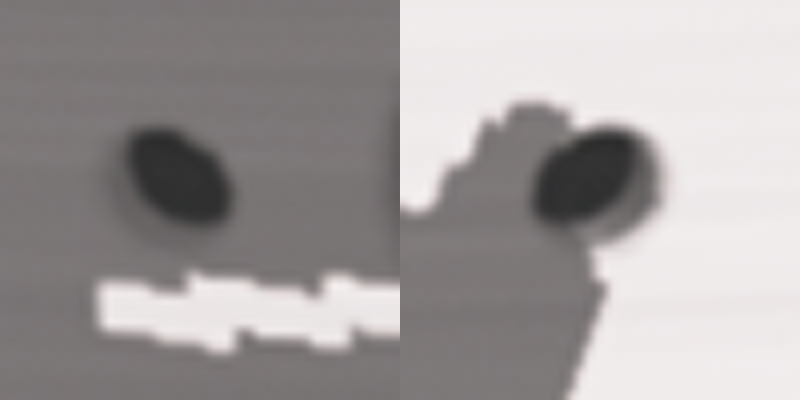

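View pics/s5c.png

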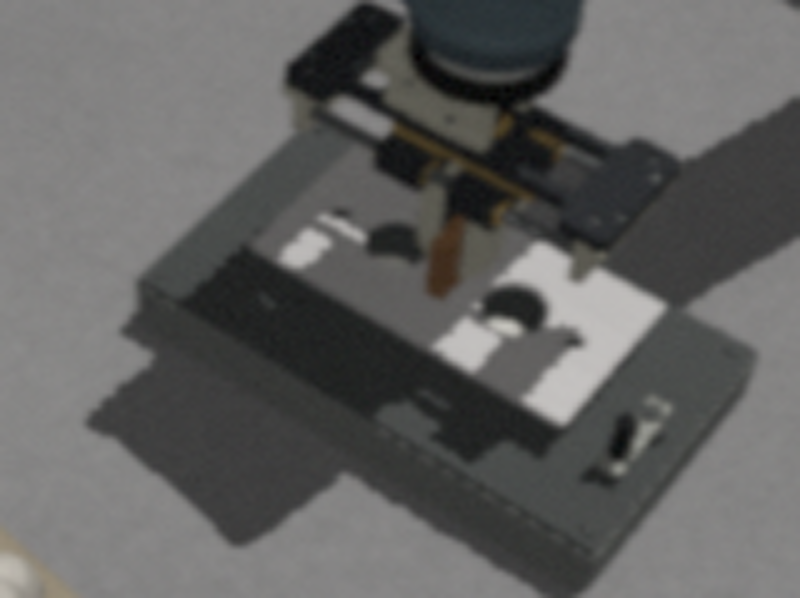

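{"fn": "carry_out", "kwargs": {"increments": [[0, 0, -2, 0, 0, 0, 0], [0, 0, -2, 0, 0, 0, 0], [0, 0, -1, 0, 0, 0, 0], [0, 0, -0.5, 0, 0, 0, 0], [0, 0, -0.5, 0, 0, 0, 0]]}}

```text
time: 9.15
position: [502.5, 135.5, 176.7]
ee_rot: [-0.273, 3.13, -0.0]
wrist_force: [0.1, -0.2, -3.4]
grip_width: 11.6
```

{"fn": "carry_out", "kwargs": {"increments": [[0, 0, -0.4, 0, 0, 0, 0], [0, 0, -0.4, 0, 0, 0, 0], [0, 0, -0.4, 0, 0, 0, 0], [0, 0, -0.4, 0, 0, 0, 0], [0, 0, -0.4, 0, 0, 0, 0]]}}

```text
time: 9.78
position: [502.5, 135.5, 174.7]
ee_rot: [-0.273, 3.13, -0.0]
wrist_force: [-0.3, -0.3, -3.2]
grip_width: 12.4
```

{"fn": "carry_out", "kwargs": {"increments": [[0, 0, -0.4, 0, 0, 0, 0], [0, 0, -0.4, 0, 0, 0, 0], [0, 0, -0.4, 0, 0, 0, 0], [0, 0, -0.4, 0, 0, 0, 0], [0, 0, -0.4, 0, 0, 0, 0]]}}

```text
time: 10.4
position: [502.5, 135.5, 172.7]
ee_rot: [-0.273, 3.13, -0.0]
wrist_force: [0.8, -0.7, -3.5]
grip_width: 11.7
```

{"fn": "carry_out", "kwargs": {"increments": [[0, 0, -0.4, 0, 0, 0, 0], [0, 0, -0.4, 0, 0, 0, 0], [0, 0, -0.4, 0, 0, 0, 0], [0, 0, -0.4, 0, 0, 0, 0], [0, 0, 0, 0, 0, 0, 0]]}}

```text
time: 11.02
position: [502.4, 135.5, 171.1]
ee_rot: [0.273, -3.13, 0.0]
wrist_force: [0.2, 0.2, -3.7]
grip_width: 12.0
```

{"fn": "carry_out", "kwargs": {"increments": [[0, 0, -0.6, 0, 0, 0, 0], [0, 0, -0.6, 0, 0, 0, 0], [0, 0, -0.6, 0, 0, 0, 0], [0, 0, -0.6, 0, 0, 0, 0], [0, 0, -0.6, 0, 0, 0, 0]]}}

```text
time: 11.65
position: [502.5, 135.5, 168.1]
ee_rot: [-0.273, 3.13, 0.0]
wrist_force: [-0.0, -0.1, -3.0]
grip_width: 11.8
```

{"fn": "carry_out", "kwargs": {"increments": [[0, 0, -0.8, 0, 0, 0, 0], [0, 0, -0.8, 0, 0, 0, 0], [0, 0, -0.8, 0, 0, 0, 0], [0, 0, -0.8, 0, 0, 0, 0], [0, 0, -0.8, 0, 0, 0, 0]]}}

```text
time: 12.28
position: [502.4, 135.5, 164.1]
ee_rot: [0.273, -3.13, 0.0]
wrist_force: [0.9, 0.1, -3.4]
grip_width: 11.6
```

```bash
python3 - <<'E'
from h import *
s,c,p,d=wsnap('w6')
im=cv2.imread('pics/w6.png')
cv2.imwrite('pics/w6c.png',np.hstack([cv2.resize(im[220:270,145:195],None,fx=8,fy=8,interpolation=cv2.INTER_CUBIC),cv2.resize(im[220:270,375:425],None,fx=8,fy=8,interpolation=cv2.INTER_CUBIC)]))
E
```

```text
12.275 [502.44 135.52 164.08] [ 0.2733 -3.1296  0.    ] 11.6 [ 0.86  0.1  -3.35] [ 0.046 -0.064 -0.025] [ 0.05  0.34  1.79 -0.    1.01 -1.7 ]
```

View pics/w6c.png

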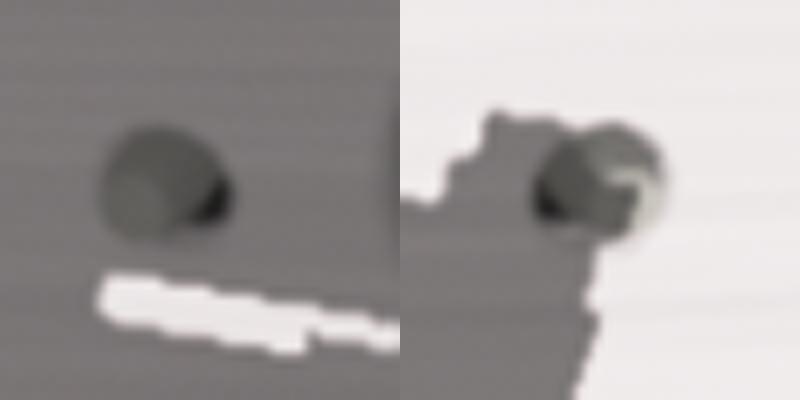

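Both pins are showing inside both holes ((150,185) left, (600,185) right in the crop), with no contact force. Continuing down gently.

{"fn": "carry_out", "kwargs": {"increments": [[0, 0, -0.8, 0, 0, 0, 0], [0, 0, -0.8, 0, 0, 0, 0], [0, 0, -0.8, 0, 0, 0, 0], [0, 0, -0.8, 0, 0, 0, 0], [0, 0, -0.8, 0, 0, 0, 0]]}}

```text
time: 12.95
position: [502.5, 135.5, 160.1]
ee_rot: [0.273, -3.13, 0.0]
wrist_force: [-0.3, -0.4, -3.3]
grip_width: 11.9
```

{"fn": "carry_out", "kwargs": {"increments": [[0, 0, -0.6, 0, 0, 0, 0], [0, 0, -0.6, 0, 0, 0, 0], [0, 0, -0.5, 0, 0, 0, 0], [0, 0, -0.4, 0, 0, 0, 0], [0, 0, -0.3, 0, 0, 0, 0]]}}

```text
time: 13.58
position: [502.4, 135.5, 157.7]
ee_rot: [0.273, -3.13, 0.0]
wrist_force: [0.1, -0.0, -3.9]
grip_width: 11.7
```

{"fn": "carry_out", "kwargs": {"increments": [[0, 0, -0.2, 0, 0, 0, 0], [0, 0, -0.2, 0, 0, 0, 0], [0, 0, -0.2, 0, 0, 0, 0], [0, 0, -0.2, 0, 0, 0, 0], [0, 0, -0.2, 0, 0, 0, 0]]}}

```text
time: 14.2
position: [502.5, 135.5, 156.7]
ee_rot: [-0.273, 3.13, -0.0]
wrist_force: [0.0, 0.3, -4.1]
grip_width: 12.0
```

{"fn": "carry_out", "kwargs": {"increments": [[0, 0, -0.2, 0, 0, 0, 0], [0, 0, -0.2, 0, 0, 0, 0], [0, 0, -0.2, 0, 0, 0, 0], [0, 0, 0, 0, 0, 0, 0], [0, 0, 0, 0, 0, 0, 0]]}}

```text
time: 14.82
position: [502.5, 135.5, 156.3]
ee_rot: [-0.273, 3.13, -0.0]
wrist_force: [-0.2, 0.0, -1.9]
grip_width: 11.9
```

{"fn": "carry_out", "kwargs": {"increments": [[0, 0, -0.2, 0, 0, 0, 0], [0, 0, -0.2, 0, 0, 0, 0], [0, 0, 0, 0, 0, 0, 0], [0, 0, 0, 0, 0, 0, 0], [0, 0, 0, 0, 0, 0, 0]]}}

```text
time: 15.45
position: [502.5, 135.5, 156.3]
ee_rot: [-0.273, 3.129, -0.0]
wrist_force: [-3.5, -0.0, 4.4]
grip_width: 11.9
```

{"fn": "carry_out", "kwargs": {"increments": [[0, 0, 0.2, 0, 0, 0, 10], [0, 0, 0, 0, 0, 0, 30], [0, 0, 0, 0, 0, 0, 50], [0, 0, 0, 0, 0, 0, 50], [0, 0, 0, 0, 0, 0, 50]]}}

```text
time: 16.08
position: [502.5, 135.5, 155.9]
ee_rot: [0.273, -3.13, -0.0]
wrist_force: [0.0, -1.0, 0.4]
grip_width: 44.7
```

{"fn": "carry_out", "kwargs": {"increments": [[0, 0, 0, 0, 0, 0, 50], [0, 0, 20, 0, 0, 0, 50], [0, 0, 30, 0, 0, 0, 50], [0, 0, 30, 0, 0, 0, 50], [0, 0, 20, 0, 0, 0, 50]]}}

```text
time: 16.7
position: [502.8, 135.5, 257.5]
ee_rot: [-0.273, 3.128, -0.0]
wrist_force: [-0.4, 0.6, -0.8]
grip_width: 46.5
```

{"fn": "carry_out", "kwargs": {"increments": [[50, 8, 10, 0, 0, 0, 0], [40, 7, 0, 0, 0, 0, 0], [0, 0, 0, 0, 0, 0, 0], [0, 0, 0, 0, 0, 0, 0], [0, 0, 0, 0, 0, 0, 0]]}}

```text
time: 17.32
position: [591.4, 150.4, 265.9]
ee_rot: [0.273, -3.129, 0.0]
wrist_force: [-0.1, 0.4, 0.3]
grip_width: 2.3
```

```bash
python3 - <<'E'
from h import *
s,c,p,d=wsnap('w7')
im=cv2.imread('pics/w7.png');cv2.imwrite('pics/w7b.png',cv2.resize(im,None,fx=1.42,fy=1.42,interpolation=cv2.INTER_CUBIC))
E
```

```text
17.325 [591.35 150.44 265.9 ] [ 0.2734 -3.1287  0.    ] 2.3 [-0.09  0.4   0.35] [0.028 0.032 0.01 ] [ 0.07  0.39  1.44 -0.    1.31 -1.68]
```

View pics/w7b.png

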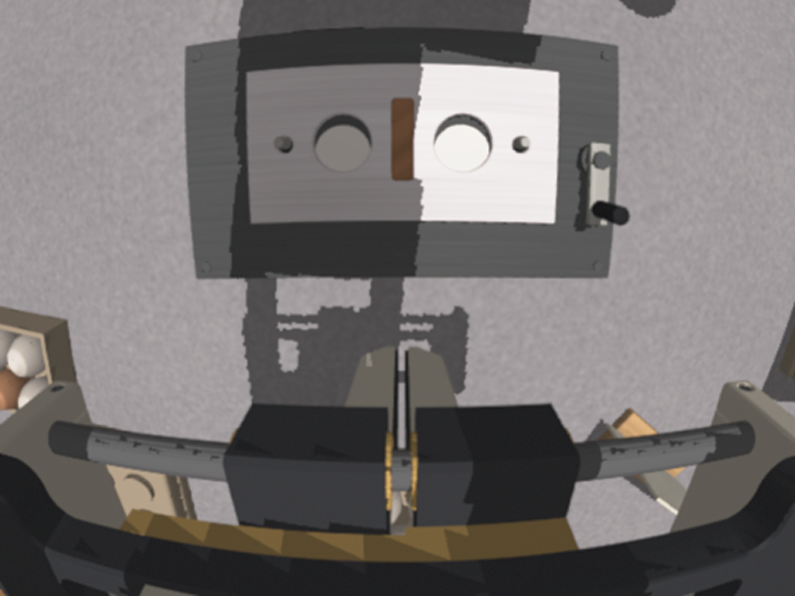

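```bash
python3 - <<'E'
from h import *
im=cv2.imread('pics/w7.png');cv2.imwrite('pics/w7c.png',cv2.resize(im[90:170,390:460],None,fx=7,fy=7,interpolation=cv2.INTER_CUBIC))
E
```

```text
(no output)
```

View pics/w7c.png

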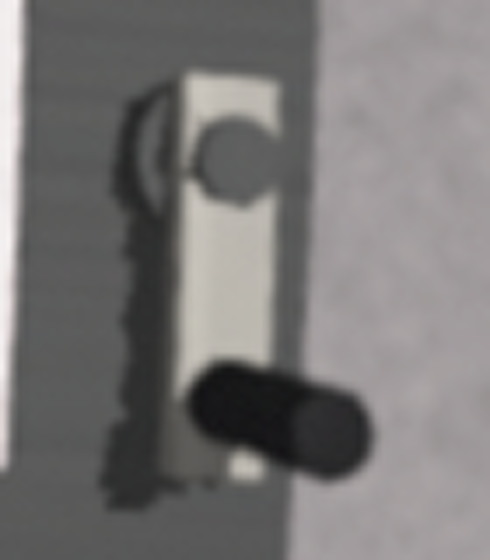

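```bash
python3 - <<'E'
from h import *
s,c=pickle.load(open('pics/w7.pkl','rb'))
f=lambda p,z:wpx(c,cr(p,7,(390,90)),z).round(1)
print('knobtop',f((331,433),98.5),'knobbase',f((228,398),64.5),'piv',f((238,160),66.5),'barfar',f((183,72),64.5),f((278,82),64.5))
g=lambda p,z:wpx(c,((p[0]+.5)/1.42-.5,(p[1]+.5)/1.42-.5),z).round(1)
print('pins',g((284,143),68),g((522,143),68))
print('plate',[g(p,56) for p in [(248,71),(559,71),(555,222),(248,223)]], 'tab top',g((402,140),106))
E
```

```text
knobtop [516.3 268.6  98.5] knobbase [516.1 269.9  64.5] piv [485.1 263.   66.5] barfar [475.7 253.7  64.5] [473.3 267.5  64.5]
pins [513.   65.5  68. ] [487.8 208.   68. ]
plate [array([468.8,  30.4,  56. ]), array([433.8, 226.7,  56. ]), array([532.4, 244.2,  56. ]), array([568.2,  45. ,  56. ])] tab top [502.  136.3 106. ]
```

{"fn": "carry_out", "kwargs": {"increments": [[-15, 25, 0, 0, 0, 0, 45], [-25, 40, 0, 0, 0, 0, 45], [-25, 35, 0, 0, 0, 0, 45], [-10.5, 18.3, 0, 0, 0, 0, 45], [0, 0, 0, 0, 0, 0, 45]]}}

```text
time: 18.0
position: [516.4, 269.5, 266.4]
ee_rot: [-0.277, 3.129, -0.0]
wrist_force: [0.1, -0.9, 0.4]
grip_width: 41.4
```

{"fn": "carry_out", "kwargs": {"increments": [[0, 0, -15, 0, 0, 0, 45], [0, 0, -20, 0, 0, 0, 45], [0, 0, -10, 0, 0, 0, 45], [0, 0, 0, 0, 0, 0, 45], [0, 0, 0, 0, 0, 0, 45]]}}

```text
time: 18.62
position: [517.5, 268.5, 221.3]
ee_rot: [-0.272, 3.129, 0.0]
wrist_force: [0.1, 0.4, -0.4]
grip_width: 41.9
```

```bash
python3 - <<'E'
from h import *
s,c,p,d=wsnap('w8')
im=cv2.imread('pics/w8.png');cv2.imwrite('pics/w8b.png',cv2.resize(im,None,fx=1.42,fy=1.42,interpolation=cv2.INTER_CUBIC))
E
```

```text
18.625 [517.54 268.49 221.27] [-2.7230e-01  3.1291e+00  1.0000e-04] 41.9 [ 0.06  0.39 -0.37] [ 0.08   0.047 -0.078] [ 0.29  0.38  1.57 -0.    1.19 -1.46]
```

View pics/w8b.png

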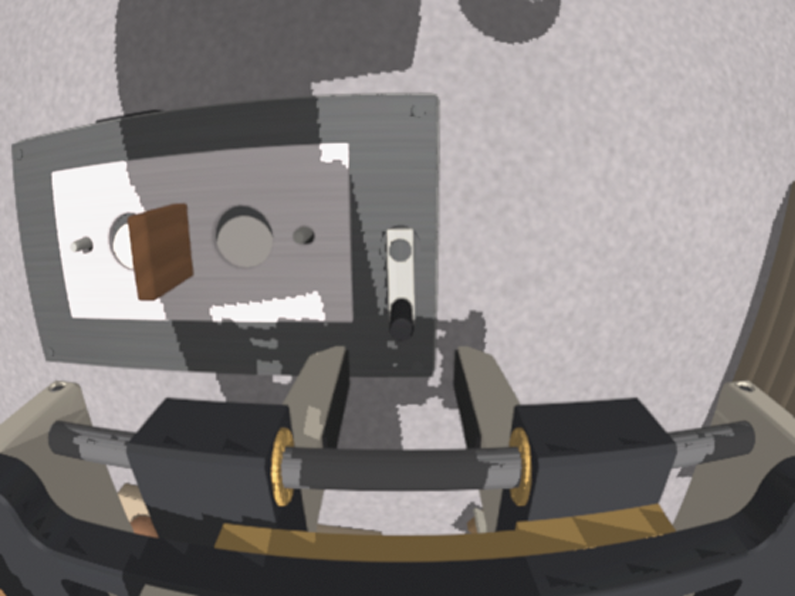

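{"fn": "carry_out", "kwargs": {"increments": [[-1, 0, -20, 0, 0, 0, 45], [0, 0, -20, 0, 0, 0, 45], [0, 0, -16, 0, 0, 0, 45], [0, 0, -8, 0, 0, 0, 45], [0, 0, -2, 0, 0, 0, 45]]}}

```text
time: 19.3
position: [516.0, 268.8, 154.7]
ee_rot: [0.273, -3.129, 0.0]
wrist_force: [0.1, 0.2, -0.0]
grip_width: 41.6
```

{"fn": "carry_out", "kwargs": {"increments": [[0, 0, 0, 0, 0, 0, 25], [0, 0, 0, 0, 0, 0, 12], [0, 0, 0, 0, 0, 0, 8], [0, 0, 0, 0, 0, 0, 5], [0, 0, 0, 0, 0, 0, 5]], "newtons": 8}}

```text
time: 19.92
position: [516.2, 268.8, 155.3]
ee_rot: [-0.273, 3.129, -0.0]
wrist_force: [0.9, -0.4, 1.2]
grip_width: 11.7
```

```bash
python3 - <<'E'
from h import *
s,c,p,d=wsnap('w9')
im=cv2.imread('pics/w9.png');cv2.imwrite('pics/w9b.png',cv2.resize(im,None,fx=1.42,fy=1.42,interpolation=cv2.INTER_CUBIC))
E
```

```text
19.925 [516.19 268.78 155.33] [-0.2733  3.1289 -0.    ] 11.7 [ 0.89 -0.35  1.18] [-0.083 -0.1    0.079] [ 0.29  0.45  1.64 -0.    1.05 -1.46]
```

View pics/w9b.png

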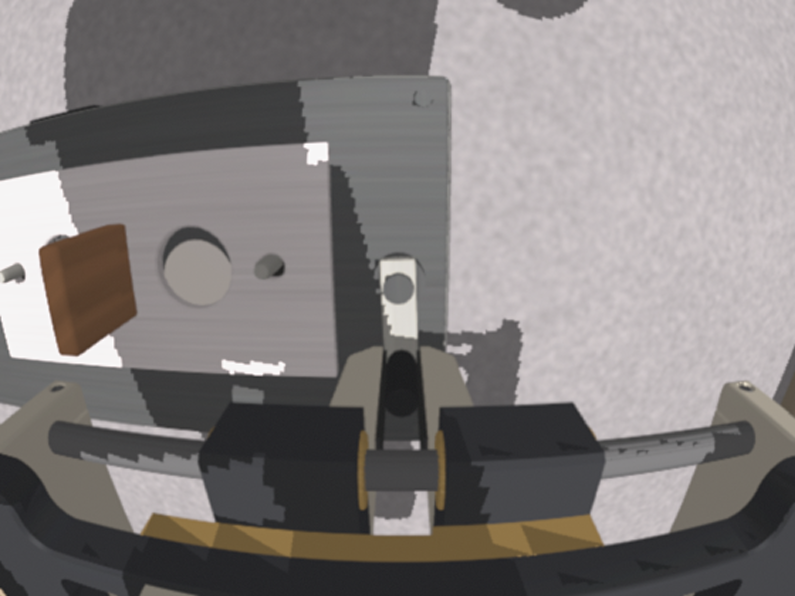

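```bash
python3 - <<'E'
import numpy as np
C=np.array([485,263.1]);r=32
a=.178-np.linspace(0,1.58,16)
p=C+r*np.c_[np.cos(a),np.sin(a)]
print(p[0]);print(np.diff(p,axis=0).round(1).tolist())
E
```

```text
[516.49439309 268.76596894]
[[0.4, -3.3], [0.1, -3.4], [-0.3, -3.4], [-0.6, -3.3], [-1.0, -3.2], [-1.3, -3.1], [-1.6, -2.9], [-1.9, -2.8], [-2.2, -2.5], [-2.5, -2.3], [-2.7, -2.0], [-2.9, -1.7], [-3.1, -1.4], [-3.2, -1.1], [-3.3, -0.7]]
```

{"fn": "carry_out", "kwargs": {"increments": [[0.4, -3.3, 0, 0, 0, -0.105, 5], [0.1, -3.4, 0, 0, 0, -0.105, 5], [-0.3, -3.4, 0, 0, 0, -0.105, 5], [-0.6, -3.3, 0, 0, 0, -0.105, 5], [-1.0, -3.2, 0, 0, 0, -0.105, 5]]}}

```text
time: 20.6
position: [515.3, 252.4, 155.4]
ee_rot: [0.553, 3.091, 0.002]
wrist_force: [1.8, 0.7, 0.2]
grip_width: 11.8
```

{"fn": "carry_out", "kwargs": {"increments": [[-1.3, -3.1, 0, 0, 0, -0.105, 5], [-1.6, -2.9, 0, 0, 0, -0.105, 5], [-1.9, -2.8, 0, 0, 0, -0.105, 5], [-2.2, -2.5, 0, 0, 0, -0.105, 5], [-2.5, -2.3, 0, 0, 0, -0.105, 5]]}}

```text
time: 21.22
position: [506.1, 238.6, 155.4]
ee_rot: [1.336, 2.841, 0.003]
wrist_force: [3.6, -0.5, -0.1]
grip_width: 11.6
```

{"fn": "carry_out", "kwargs": {"increments": [[-2.7, -2.0, 0, 0, 0, -0.105, 5], [-2.9, -1.7, 0, 0, 0, -0.105, 5], [-3.1, -1.4, 0, 0, 0, -0.105, 5], [-3.2, -1.1, 0, 0, 0, -0.105, 5], [-3.3, -0.7, 0, 0, 0, -0.105, 5]]}}

```text
time: 21.85
position: [491.2, 231.4, 155.4]
ee_rot: [2.027, 2.396, 0.003]
wrist_force: [4.4, -2.1, -0.2]
grip_width: 11.5
```

{"fn": "carry_out", "kwargs": {"increments": [[0, 0, 0, 0, 0, 0, 5], [0, 0, 0, 0, 0, 0, 5], [0, 0, 0, 0, 0, 0, 5], [0, 0, 0, 0, 0, 0, 5], [0, 0, 0, 0, 0, 0, 5]]}}

```text
time: 22.48
position: [490.8, 231.4, 155.4]
ee_rot: [2.021, 2.403, 0.002]
wrist_force: [3.5, -4.1, 1.5]
grip_width: 11.4
```

```bash
python3 - <<'E'
from h import *
s,c,p,d=wsnap('w10')
im=cv2.imread('pics/w10.png');cv2.imwrite('pics/w10b.png',cv2.resize(im,None,fx=1.42,fy=1.42,interpolation=cv2.INTER_CUBIC))
print(R.from_rotvec(s['ee_rot']).as_matrix().round(3))
E
```

```text
22.475 [490.83 231.39 155.37] [2.0215e+00 2.4026e+00 1.6000e-03] 11.4 [ 3.52 -4.1   1.51] [-0.644 -0.598 -0.069] [ 0.24  0.39  1.74 -0.    1.01  0.06]
[[-0.171  0.985  0.002]
 [ 0.985  0.171 -0.   ]
 [-0.001  0.002 -1.   ]]
```

View pics/w10b.png

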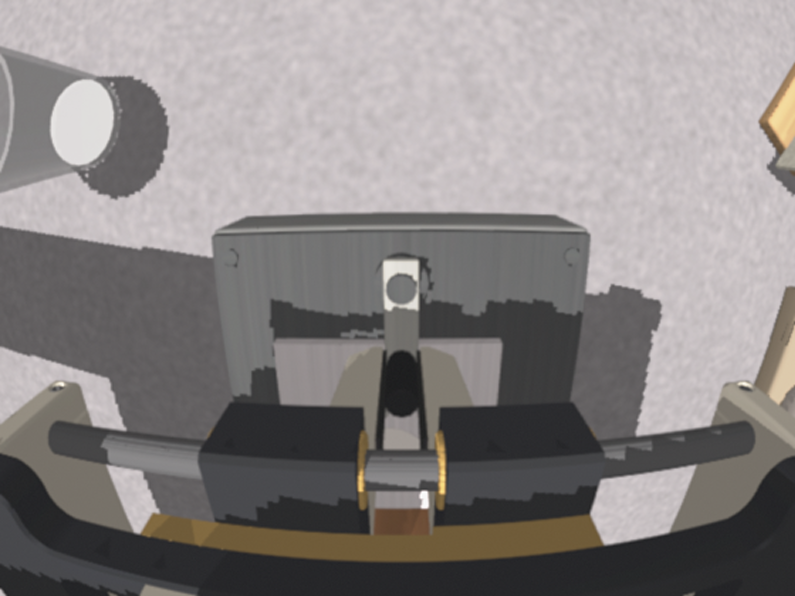

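{"fn": "carry_out", "kwargs": {"increments": [[0, 0, 0, 0, 0, 0, 20], [0, 0, 0, 0, 0, 0, 30], [0, 0, 0, 0, 0, 0, 40], [0, 0, 0, 0, 0, 0, 40], [0, 0, 0, 0, 0, 0, 40]]}}

```text
time: 23.15
position: [489.8, 231.7, 154.9]
ee_rot: [-2.024, -2.402, 0.0]
wrist_force: [-0.6, -0.0, 0.6]
grip_width: 37.5
```

{"fn": "carry_out", "kwargs": {"increments": [[0, 0, 15, 0, 0, 0, 40], [0, 0, 25, 0, 0, 0, 40], [0, 0, 30, 0, 0, 0, 40], [0, 0, 30, 0, 0, 0, 40], [0, 0, 20, 0, 0, 0, 40]]}}

```text
time: 23.78
position: [490.3, 231.8, 277.8]
ee_rot: [2.024, 2.401, 0.004]
wrist_force: [-0.4, -0.4, 0.3]
grip_width: 37.1
```

{"fn": "carry_out", "kwargs": {"increments": [[0, 0, 20, 0, 0, 0, 40], [-5, -30, 0, 0, 0, 0, 40], [-5, -30, 0, 0, 0, 0, 40], [0, 0, 0, 0, 0, 0, 40], [0, 0, 0, 0, 0, 0, 40]]}}

```text
time: 24.4
position: [480.1, 172.0, 295.7]
ee_rot: [2.025, 2.401, 0.002]
wrist_force: [0.2, 0.4, 0.2]
grip_width: 37.4
```

```bash
python3 - <<'E'
from h import *
s,c,p,d=wsnap('w11')
im=cv2.imread('pics/w11.png');cv2.imwrite('pics/w11b.png',cv2.resize(im,None,fx=1.42,fy=1.42,interpolation=cv2.INTER_CUBIC))
snap('scene','s11')
im=cv2.imread('pics/s11.png');cv2.imwrite('pics/s11b.png',cv2.resize(im[190:310,240:400],None,fx=5,fy=5,interpolation=cv2.INTER_CUBIC))
E
```

```text
24.4 [480.05 172.05 295.75] [2.0252e+00 2.4011e+00 2.0000e-03] 37.4 [0.25 0.41 0.16] [-0.067  0.129 -0.026] [ 0.12  0.19  1.64  0.    1.31 -0.04]
```

View pics/w11b.png

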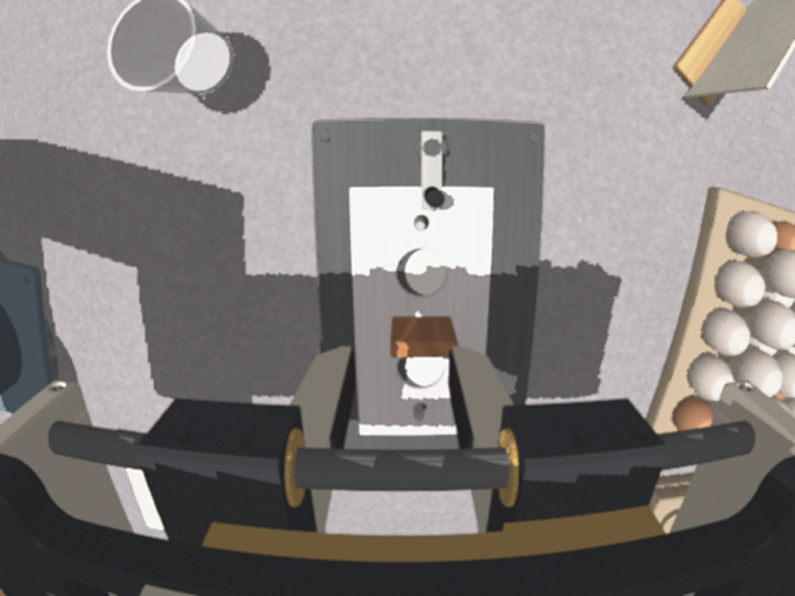

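View pics/s11b.png

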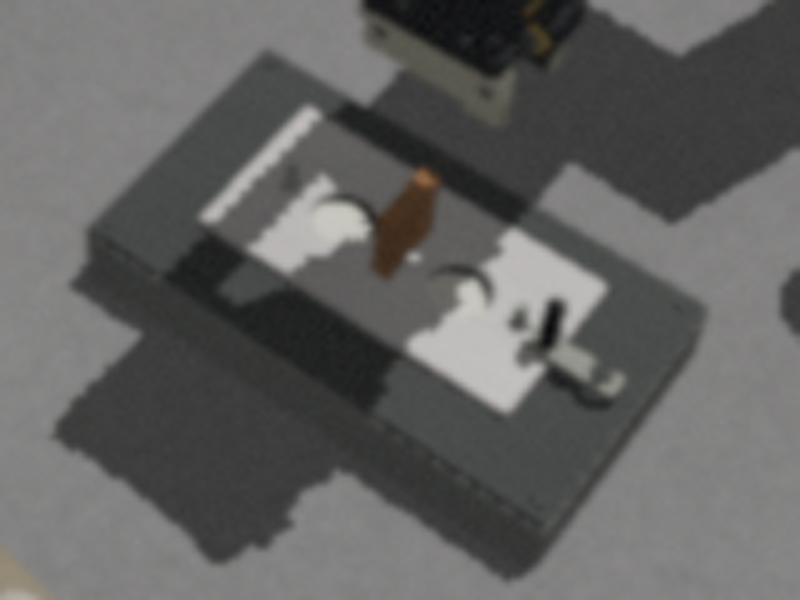

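View pics/s11.png

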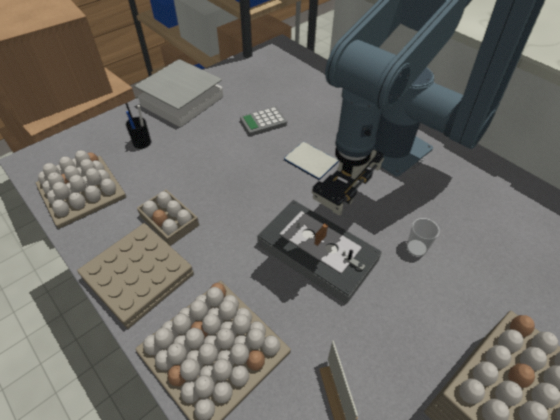

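```bash
python3 - <<'E'
from h import *
s,c=pickle.load(open('pics/w11.pkl','rb'))
g=lambda p,z:wpx(c,((p[0]+.5)/1.42-.5,(p[1]+.5)/1.42-.5),z)
a=g((432,147),66.5);b=g((433,196),98.5);print(a.round(1),b.round(1),np.arctan2(*(b-a)[[1,0]]))
e=[g(p,50) for p in [(314,122),(543,123)]];dd=e[1]-e[0];print('lampx',np.arctan2(dd[1],dd[0]))
e=[g(p,56) for p in [(349,188),(493,187)]];dd=e[1]-e[0];print('platex',np.arctan2(dd[1],dd[0]), e)
im=cv2.imread('pics/w11.png');cv2.imwrite('pics/w11c.png',cv2.resize(im[85:165,240:355],None,fx=6,fy=6,interpolation=cv2.INTER_CUBIC))
E
```

```text
[485.3 263.2  66.5] [489.2 233.1  98.5] -1.4448273091506625
lampx 0.1801312546510704
platex 0.18300780816325815 [array([434.25914495, 225.79481659,  56.        ]), array([533.17290996, 244.10164225,  56.        ])]
```

View pics/w11c.png

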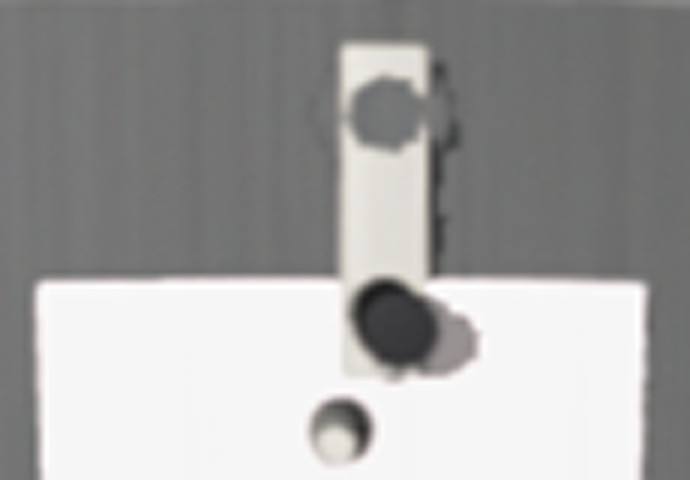

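```bash
python3 - <<'E'
from h import *
workorder.close_job(); print(readout.sense()['time'])
E
```

```text
the job is handed in; nothing more can be done
the job is handed in; nothing more can be done
```

The egg plate is seated flat on the lamp with both pins through its holes, and the hold-down is turned square across its end. I handed the job in at about 24.5 s of the 72 s allowed.

- **Fitting:** I located the holes and pins together in one wrist-camera picture, then lowered the plate in small steps. It went over both pins with no contact force. It touched down at the expected height with about 8 N, and I let go of it before touching the hold-down.
- **Locking:** I gripped the knob with 8 N and turned the bar through 90°, with at most about 6 N at the wrist. I then released it and moved clear.
- **Last checks:** Both pins showed in the holes, the bar edges ran parallel to the plate's sides, and the wrist force was near zero. The carton and cup looked unmoved in the pictures; I did not measure them.
- **What disagreed:**
    - The first wrist-camera fix on the plate was about 6 mm off the other cameras, probably because the arm was still settling, so I did not use it for the grasp.
    - A rough single-point reading of the final bar angle gave about 1.62 rad, while its edges showed about 1.57. I trusted the edges.

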